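Park the multimeter in its charging bay

ROBOT

A 6-joint arm with a two-finger parallel gripper is mounted at the origin on the work surface. World frame = base frame: x ahead of the robot, y to its left, z up, the work surface at z = 0. Lengths are in m, angles in rad, forces in N, time in s.
With the tool pointing down it reaches from about 0.25 to 0.775 m from the base axis. Payload 4 kg.
Tool frame: the origin (TCP) lies midway between the tips of the shut fingers; the grasp point (between the pads) lies 19 mm behind it; z points along the fingers, y is the line along which they close (so a half turn about z gives the same grasp; the last joint's range is limited). The gripper opens to 94 mm and grips with 3 to 60 N. Pads are 16 mm wide; open, the fingers measure 119 mm over their backs; the gripper's body (75 mm by 177 mm) begins 78 mm behind the grasp point.
Start: joints at [-0.103, 0.087, 1.371, -0, 1.684, -0.103], TCP at [0.55, -0, 0.206] pointing down, gripper open.
Joint ranges: [-3.1, 3.1], [-0.76, 2.03], [0.27, 2.55], [-1.08, 4.22], [0.17, 2.65], [-2.57, 2.57]. Speed limits (rad/s): [2.79, 2.79, 3.14, 3.14, 3.14, 3.14].

INTERFACE

Orientations are given as [roll, pitch, yaw] about the fixed x, y, z axes, in that order (R = Rz(yaw) Ry(pitch) Rx(roll)).
In Python, from bench import robot gives the robot as it stands. The module is installed in compiled form; this text tells all that it offers.
- The arm moves only by the tool arm_command, never from a script. Its argument "targets" is a list of rows, each a list of 4 numbers: the shift along the world's x, y, z as a fraction of full scale, then the turn about the world's z as a fraction of full scale. A call has 1 to 8 rows; each row is the pose to reach, as a shift and turn from the pose commanded when the call began; what a row does not reach only later rows make up. Full scale, the value 1, is 0.5 m for a shift and 120 degrees for a turn. A row lasts 1/12 s, in which the tool goes at most 41.7 mm and 7.16 degrees, less where a joint would pass 70% of its speed; a pose out of reach is approached as far as the arm can. A call with a number of a shift or a turn outside -1 to 1 is refused whole. A call with a gripper value outside its range is refused whole. "claw" is the closure, from 0 (fully open) to 1 (shut), set as the call begins (left out, the last holds). The fingers move at their own pace and stop on an object; the grip force is fixed at half the most. Time passes only in rows, so rows that repeat a pose let the fingers close. It gives the time, the measured TCP pose, the force, the opening and the grip force at its end, in the units of the state.
- robot.get_obs(): the state, without advancing time (a new reading comes with each control period).
- robot.snapshot(name): name is "scene" or "side" or "wrist"; returns the picture (400x640x3 uint8, red, green, blue); there is no depth.
- robot.camera_info(name): a dict with "vfov" (degrees; the focal length in pixels is half the picture's height over the tangent of half this angle, whatever the lens; pixels are square), "cx", "cy" (the principal point, pixels), "extrinsics" (4x4, takes a point from camera to world coordinates); the wrist camera has in their place "T_tool_cam" (4x4, takes a point from camera to tool coordinates, whose origin is the TCP and whose axes are the flange's). Camera axes: x right, y up, looking along -z (the intrinsics and any distortion apply to the point x, -y, -z); pixel columns grow to the right and rows downward; lengths in m; the calibration is good to about 2 mm. A picture is of the moment at which its call begins: read the wrist's pose just before it. camera_info takes no time and is no camera call.
- robot.close_job(): hands the job in; it is judged then, once.
The state is a dict: "time": time; "joint_positions": joint angles; "qvel": joint speeds; "joint_torque": joint torques, N m; "tool_pos": TCP position; "ee_rot": TCP orientation; "wrist_force": force on the tool from outside, world axes, zero at the start; "wrist_torque": the same for the moment, N m; "width": finger opening in m; "finger_force": force on a finger pad.
Only numpy, scipy, OpenCV 4.12 (cv2) and the standard library are available. Lean on these libraries where they do the work, as an engineer would, in place of code of your own. Each camera call takes 0.05 s, during which the arm holds its last target. There are 200 camera calls.

TASK

Slide the flat hand-held multimeter across the bench mat, broadside on, into the open mouth of the low aluminium charging bay, until it is fully home and the spring catch at the mouth has popped up behind it. Keep the meter flat on the bench, do not lift or tip it, and leave the other things on the bench where they are.

Things in the scene. Friction and masses are not known exactly. Their poses are not given: they have to be found in the camera images.
- meter: Multimeter lying loose on its back: grey block 180 mm long (y), 86 mm wide (x, too wide to grip), 40 mm high, 43 with the thin screen and flush dial on top; about 0.5 kg. Origin: centre of its underside, z up. At the start its long axis points roughly towards and away from the robot, its +x roughly towards the bay.
- bay: Charging bay, fixed: three low aluminium walls round a pocket 92 mm deep (x), 190 mm wide (y), no floor step. Origin: centre of the pocket on the bench = home of the meter's origin, x axes parallel; +x is the way in, open side -x. Back wall inner face x = 46 mm, 34 mm high. Side walls inner faces y = -95 and 95 mm, x -52 to 48, 28 mm high, 12 thick. Play about 3 mm in x, 5 mm in y.
- mouth (a point): Centre of the bay's mouth on the bench, 95 mm before the bay's origin (x = -95 mm in the bay's frame), axes as the bay's. Two flared guides 28 mm high run from here, 245 mm apart, to the side walls at x = -50 mm, 190 mm apart.
- catch (a joint): The bay's spring catch: a steel wedge 50 mm wide (y) mid-mouth, rising from the bench at bay x = -68 mm to a ridge 7 mm high at x = -49 mm, steep on its inner side. The meter presses it down (about 2.5 N) as it slides over; it springs up behind the meter once that is home. Value: depth pressed, m: 0 up, 0.007 flush with the bench.
- spool: Bystander: steel-grey solder spool standing on end, 60 mm diameter, 46 mm high. Origin at the centre of its underside.
- jar: Bystander: small jar with a white cap, 56 mm diameter, 60 mm high. Origin at the centre of its underside.
- canister: Bystander: aluminium canister, 60 mm diameter, 90 mm high. Origin at the centre of its underside.
- driver: Bystander: screwdriver lying on the bench along its x axis, about 200 mm long. Origin on the bench near its middle.
- syringe: Bystander: white empty syringe lying along its x axis, 135 mm long, 18 mm thick. Origin on the bench near its middle.
- cutters: Bystander: side cutters with two red handles lying along the x axis, 145 mm long, 12 mm thick. Origin on the bench near the middle.
There are look-alikes about, which are no part of the job. What is shaped like the meter but pink is not meant.

How it is judged:
At the end, for the whole second after the job is handed in: The meter lies flat and at rest in the bay's pocket, its origin within 6 mm of the bay's origin along the bay's x and 10 mm along its y, square to it within 0.10 rad, and the catch has sprung up behind it (pressed down by less than 2 mm) (x of meter in the frame of bay between -0.006 and 0.006 m and y of meter in the frame of bay between -0.01 and 0.01 m and angle between the x axis of meter and the x axis of bay, either way round below 0.1 rad and value of joint catch below 0.002 m and height (world z) of meter below 0.004 m and angle between meter's own z axis and vertical below 0.05 rad and linear speed of meter below 0.02 m/s); the robot touches nothing.
It fails at once if the meter is lifted more than 15 mm off the bench or tipped by more than 0.25 rad (height (world z) of meter above 0.015 m or angle between meter's own z axis and vertical above 0.25 rad).
It fails at once if one of the other things on the bench is moved by more than 30 mm (distance of any of spool, jar, canister, driver, syringe, cutters from where it was at the start of the episode above 0.03 m).
It also fails if it takes over 48 s, if anything falls off the work surface, if the arm or the gripper's body presses on something with over 40 N, if the wrist force passes 120 N, or if a joint passes its speed limit or range.

## Working session

There is one attempt and no reset: what is moved stays moved. The work goes in short steps, Python scripts to look and compute and a tool call to move; the robot and the scene stay as the last step left them, time stands still between calls to the robot, and variables do not carry over. Pictures are saved under pics/ and viewed, at most 13 in all, crops included, and the job is handed in when it is done.

Besides the shell and the picture viewer there is one more tool, called after "Request:" by a JSON object that holds its "method" and its "body". arm_command: Moves the arm, as the interface text tells. Shift numbers are shares of 0.5 m and turn numbers shares of 120 degrees, none past 1 either way. Its arguments: {"type":"object","properties":{"targets":{"type":"array"},"claw":{"type":"number"}},"required":["targets"]}

```bash
mkdir -p pics; python3 - <<'E'
from bench import robot
import cv2,numpy as np
for n in ["scene","side"]:
    cv2.imwrite(f"pics/{n}0.png",robot.snapshot(n)[:,:,::-1])
np.set_printoptions(precision=4,suppress=True)
for n in ["scene","side","wrist"]: print(n,robot.camera_info(n))
print(robot.get_obs())
E
```

```text
scene {'vfov': 48.15357450577621, 'cx': 322.48233835664854, 'cy': 195.40584173094504, 'extrinsics': array([[ 0.2081, -0.5665,  0.7973,  1.4914],
       [ 0.9781,  0.1124, -0.1754, -0.2348],
       [ 0.0097,  0.8163,  0.5775,  0.728 ],
       [ 0.    ,  0.    ,  0.    ,  1.    ]])}
side {'vfov': 48.66967259425105, 'cx': 323.60646511067335, 'cy': 194.24295523978088, 'extrinsics': array([[-0.9399,  0.2103, -0.269 ,  0.3178],
       [-0.3408, -0.6249,  0.7024,  0.5894],
       [-0.0203,  0.7518,  0.659 ,  0.6429],
       [ 0.    ,  0.    ,  0.    ,  1.    ]])}
wrist {'vfov': 60.778153981216754, 'cx': 317.21965908242254, 'cy': 197.5455639734696, 'T_tool_cam': array([[-0.0002,  0.9707,  0.2404,  0.0687],
       [ 1.    ,  0.0001,  0.0006, -0.0003],
       [ 0.0006,  0.2404, -0.9707, -0.1785],
       [ 0.    ,  0.    ,  0.    ,  1.    ]])}
{'time': 0.1, 'joint_positions': array([-0.1031,  0.0879,  1.3721, -0.    ,  1.6836, -0.1031]), 'qvel': array([ 0.0005, -0.0017, -0.0027,  0.0014,  0.0004,  0.0005]), 'joint_torque': array([  0.0023, -34.1257, -30.3302,   0.0719,   0.0306,  -0.0001]), 'tool_pos': array([0.5495, 0.0001, 0.2044]), 'ee_rot': array([-3.1396, -0.0002,  1.5708]), 'wrist_force': array([-0.768 ,  0.9134,  0.248 ]), 'wrist_torque': array([ 0.0238,  0.0125, -0.0402]), 'finger_force': 0.0, 'width': 0.09392397716894374}
```

View pics/scene0.png

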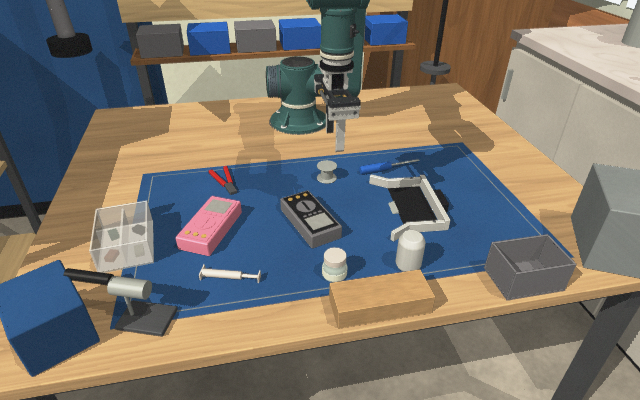

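View pics/side0.png

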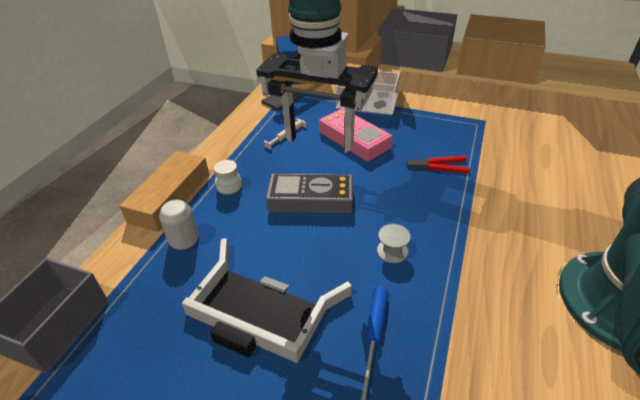

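The scene view shows the grey meter at about (311,218), the bay at (415,205), the spool at (327,172), the canister at (410,250) and the jar at (335,265). In the side view the meter is at (311,193), the bay at (262,305), the spool at (394,243) and the canister at (180,224). I'll enlarge the side view so I can pick corners.

```bash
cat > h.py <<'E'
import numpy as np,cv2
from bench import robot
np.set_printoptions(precision=4,suppress=True)
def ray(n,px,obs=None):
    c=robot.camera_info(n); f=200/np.tan(np.radians(c['vfov']/2))
    d=np.array([(px[0]-c['cx'])/f,-(px[1]-c['cy'])/f,-1.])
    if n=='wrist':
        from scipy.spatial.transform import Rotation as R
        T=np.eye(4);T[:3,:3]=R.from_euler('xyz',obs['ee_rot']).as_matrix();T[:3,3]=obs['tool_pos']
        E=T@c['T_tool_cam']
    else: E=c['extrinsics']
    return E[:3,3],E[:3,:3]@d
def plane(n,px,z,obs=None):
    o,d=ray(n,px,obs); return (o+d*(z-o[2])/d[2])[:2]
E
python3 - <<'E'
import cv2
a=cv2.imread('pics/side0.png')[150:370,140:440]
b=cv2.imread('pics/scene0.png')[150:290,260:460]
cv2.imwrite('pics/c1.png',cv2.resize(a[:,:270],None,fx=2.7,fy=2.7,interpolation=cv2.INTER_CUBIC))
cv2.imwrite('pics/c2.png',cv2.resize(b,None,fx=4,fy=4,interpolation=cv2.INTER_CUBIC))
E
```

```text
(no output)
```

View pics/c1.png

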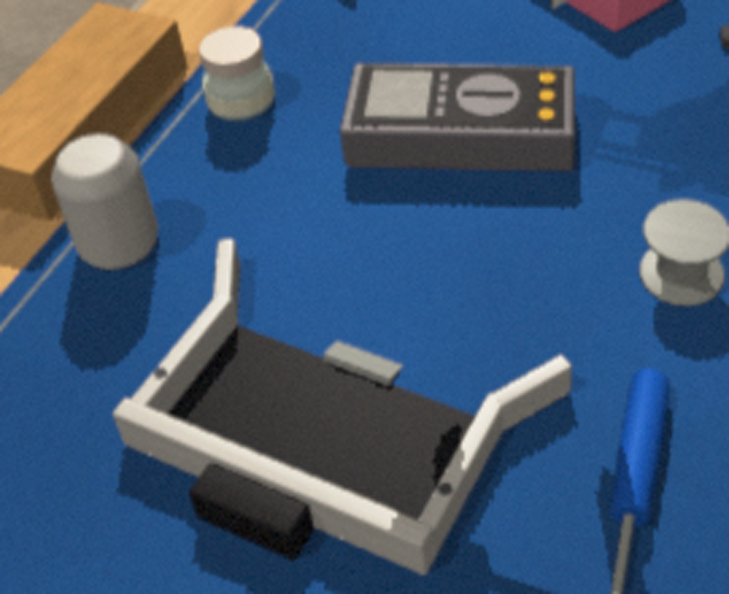

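View pics/c2.png

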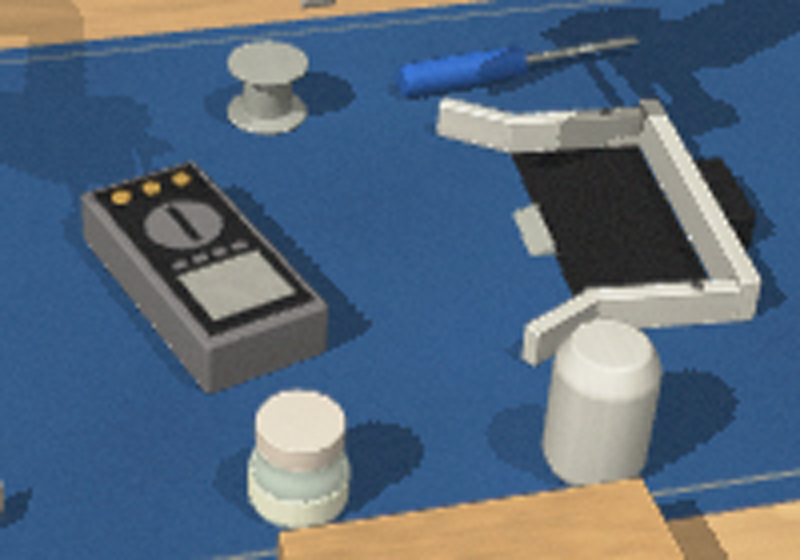

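```bash
python3 - <<'E'
from h import *
s=lambda u,v:(140+u/2.7-.3,150+v/2.7-.3)
c=lambda u,v:(260+u/4-.4,150+v/4-.4)
for nm,z,p in [('meter',.04,[(357,64),(574,67),(574,133),(343,131)]),('guide tips/junction/back corners',.028,[(227,240),(226,301),(567,358),(492,404)]),('back outer',.034,[(117,403),(432,540)]),('spool',.046,[(686,231)]),('canister',.09,[(97,152)]),('jar',.06,[(231,42)]),('driver',.015,[(652,372)])]:
    print('side',nm,[plane('side',s(*q),z) for q in p])
for nm,z,p in [('meter',.04,[(82,197),(193,163),(327,303),(208,347)]),('tips',.028,[(443,100),(515,125),(526,325),(600,290)]),('back outer',.034,[(660,105),(757,285)]),('spool',.046,[(268,62)]),('canister',.09,[(607,345)]),('jar',.06,[(300,412)])]:
    print('scene',nm,[plane('scene',c(*q),z) for q in p])
E
```

```text
side meter [array([ 0.6951, -0.0822]), array([ 0.5269, -0.1343]), array([ 0.5034, -0.0581]), array([ 0.6705, -0.0042])]
side guide tips/junction/back corners [array([0.7054, 0.1152]), array([0.6781, 0.1647]), array([0.4481, 0.1353]), array([0.4812, 0.1837])]
side back outer [array([0.6975, 0.2624]), array([0.4801, 0.2828])]
side spool [array([0.3996, 0.0198])]
side canister [array([0.7931, 0.1191])]
side jar [array([ 0.7914, -0.0535])]
side driver [array([0.3961, 0.1186])]
scene meter [array([ 0.5352, -0.1384]), array([ 0.5107, -0.0597]), array([ 0.6739, -0.007 ]), array([ 0.6999, -0.0857])]
scene tips [array([0.4497, 0.136 ]), array([0.4913, 0.1766]), array([0.7041, 0.111 ]), array([0.6807, 0.1678])]
scene back outer [array([0.4952, 0.2841]), array([0.7022, 0.2625])]
scene spool [array([0.4024, 0.016 ])]
scene canister [array([0.7989, 0.1184])]
scene jar [array([ 0.7864, -0.051 ])]
```

Request:
{"method": "arm_command", "body": {"targets": [[0.15, -0.29, 0.05, 0.148], [0.15, -0.29, 0.05, 0.148], [0.15, -0.29, 0.05, 0.148], [0.15, -0.29, 0.05, 0.148], [0.15, -0.29, 0.05, 0.148], [0.15, -0.29, 0.05, 0.148], [0.15, -0.29, 0.05, 0.148], [0.15, -0.29, 0.05, 0.148]], "claw": 0}}

```text
time: 0.77
tool_pos: [0.6245, -0.1438, 0.2303]
ee_rot: [-3.141, -0.001, 1.882]
wrist_force: [-0.8, -0.1, -0.2]
width: 0.0941
finger_force: 0.0
```

```bash
python3 - <<'E'
from h import *
o=robot.get_obs(); im=robot.snapshot('wrist'); cv2.imwrite('pics/w1.png',im[:,:,::-1])
print(o['tool_pos'],o['ee_rot'],plane('side',(391,148),.04),plane('scene',(241,205),.04))
import json;json.dump([o['tool_pos'].tolist(),o['ee_rot'].tolist()],open('o1.json','w'))
E
```

```text
[ 0.6245 -0.1438  0.2303] [-3.1412 -0.0009  1.8819] [ 0.4704 -0.2575] [ 0.5425 -0.2406]
```

View pics/w1.png

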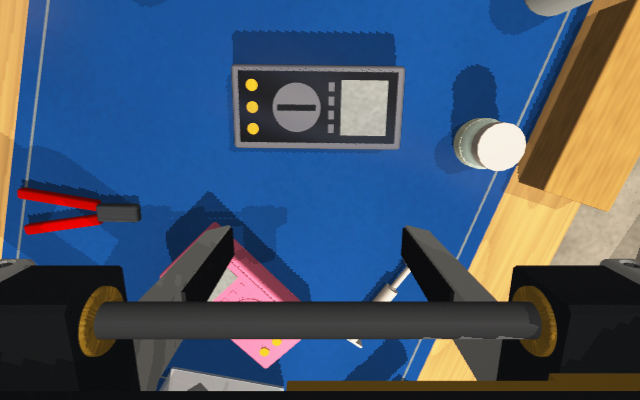

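The wrist view shows the meter with its top corners at about (234,67), (404,68), (401,149) and (234,148). It is nearly square to the tool. The pink look-alike's nearest corner is at (213,222), beneath the left finger.

```bash
python3 - <<'E'
from h import *
import json;a=json.load(open('o1.json'));o=dict(tool_pos=np.array(a[0]),ee_rot=a[1])
P=np.array([plane('wrist',q,.04,o) for q in [(234,67),(404,68),(401,149),(234,148)]])
print(P,P.mean(0),np.linalg.norm(P-np.roll(P,1,0),axis=1))
print('long',np.degrees(np.arctan2(*((P[1]+P[2]-P[0]-P[3])[::-1]))))
print('pink',plane('wrist',(213,222),.04,o))
y=o['ee_rot'][2]
h=np.array([np.cos(y),np.sin(y)]);l=np.array([np.sin(y),-np.cos(y)])
for p in [plane('wrist',(213,222),.04,o),plane('wrist',(404,228),.2303,o),plane('wrist',(232,228),.2303,o),P.mean(0)]: print((p-o['tool_pos'][:2])@h,(p-o['tool_pos'][:2])@l)
E
```

```text
[[ 0.508  -0.0608]
 [ 0.6731 -0.0088]
 [ 0.6999 -0.0864]
 [ 0.5285 -0.1404]] [ 0.6023 -0.0741] [0.0822 0.1731 0.0821 0.1797]
long 17.482949998613847
pink [ 0.5267 -0.2286]
-0.05082708503203094 -0.11908876550556566
0.007377791137325895 0.047207518502733484
0.00736734209379845 -0.04765165917132916
0.07312097053227866 0.00024493396870367903
```

Request:
{"method": "arm_command", "body": {"targets": [[-0.08, 0.52, 0.06, -0.19], [-0.08, 0.52, 0.06, -0.19], [-0.08, 0.52, 0.06, -0.19], [-0.08, 0.52, 0.06, -0.19], [-0.08, 0.52, 0.06, -0.19], [-0.08, 0.52, 0.06, -0.19], [-0.08, 0.52, 0.06, -0.19], [-0.08, 0.52, 0.06, -0.19]]}}

```text
time: 1.48
tool_pos: [0.5833, 0.1206, 0.2622]
ee_rot: [3.139, -0.002, 1.491]
wrist_force: [-0.2, -0.1, 0.8]
width: 0.094
finger_force: 0.0
```

```bash
python3 - <<'E'
from h import *
o=robot.get_obs(); im=robot.snapshot('wrist'); cv2.imwrite('pics/w2.png',im[:,:,::-1])
print(o['time'],o['tool_pos'],o['ee_rot'],abs(o['qvel']).max())
import json;json.dump([o['tool_pos'].tolist(),o['ee_rot'].tolist()],open('o2.json','w'))
E
```

```text
1.4833 [0.5833 0.1206 0.2622] [ 3.1395 -0.0021  1.491 ] 0.0715830032289417
```

View pics/w2.png

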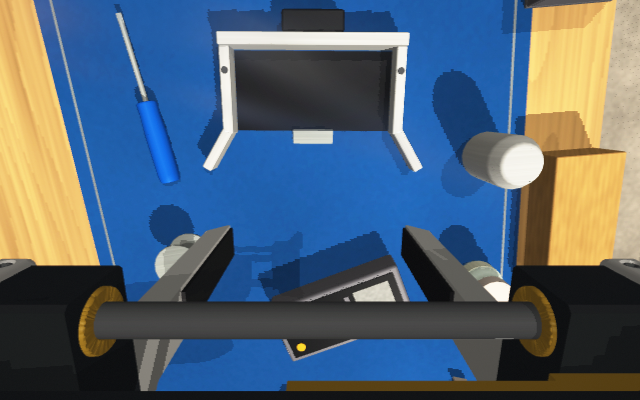

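The bay is nearly square to the tool here. Its outer back corners are at (217,32) and (410,33), the guide tips at (211,171) and (413,171), and the catch is centred at (313,136).

```bash
python3 - <<'E'
from h import *
import json;a=json.load(open('o2.json'));o=dict(tool_pos=np.array(a[0]),ee_rot=a[1])
W=lambda z,*q:[plane('wrist',p,z,o) for p in q]
bk=W(.034,(217,32),(410,33)); bi=W(.034,(230,45),(397,45)); tip=W(.028,(211,171),(413,171)); tipo=W(.028,(204,167),(421,167)); ju=W(.028,(233.5,131),(392,131)); fl=W(0,(236,131),(390,131)); ca=W(.004,(293,136),(333,136))
for n,p in zip('bk bi tip tipo ju fl ca'.split(),[bk,bi,tip,tipo,ju,fl,ca]):
    d=p[1]-p[0]; print(n,p,'mid',(p[0]+p[1])/2,'len',np.linalg.norm(d),'head',np.degrees(np.arctan2(d[1],d[0]))+90)
d=(np.array(bk).mean(0)-np.array(tip).mean(0));print(np.degrees(np.arctan2(d[1],d[0])),np.linalg.norm(d))
print('meter', W(.04,(389,254),(411,307)), W(.034,(313,46)))
E
```

```text
bk [array([0.486 , 0.2844]), array([0.6972, 0.2665])] mid [0.5916 0.2755] len 0.21190603633642824 head 85.1603942222245
bi [array([0.4984, 0.2701]), array([0.6827, 0.2554])] mid [0.5905 0.2628] len 0.18484603378355738 head 85.43085702984644
tip [array([0.4538, 0.1314]), array([0.7001, 0.1116])] mid [0.577  0.1215] len 0.2470710013342994 head 85.40023814587525
tipo [array([0.4461, 0.137 ]), array([0.7099, 0.1158])] mid [0.578  0.1264] len 0.2646713453537341 head 85.40129369798055
ju [array([0.4879, 0.1769]), array([0.6758, 0.1618])] mid [0.5818 0.1693] len 0.18853990014937316 head 85.41053264308543
fl [array([0.4842, 0.1758]), array([0.6792, 0.1602])] mid [0.5817 0.168 ] len 0.19561094409804933 head 85.41053264308543
ca [array([0.5561, 0.164 ]), array([0.6064, 0.16  ])] mid [0.5812 0.162 ] len 0.050520556845321314 head 85.40927687477837
84.55867849204814 0.15465230548883413
meter [array([0.6652, 0.0102]), array([ 0.6918, -0.067 ])] [array([0.5899, 0.2618])]
```

Request:
{"method": "arm_command", "body": {"targets": [[0.08, -0.53, 0, 0.188], [0.08, -0.53, 0, 0.188], [0.08, -0.53, 0, 0.188], [0.08, -0.53, 0, 0.188], [0.08, -0.53, 0, 0.188], [0.08, -0.53, 0, 0.188], [0.08, -0.53, 0, 0.188], [0.08, -0.53, 0, 0.188]]}}

```text
time: 2.2
tool_pos: [0.6241, -0.1569, 0.259]
ee_rot: [-3.139, 0.002, 1.868]
wrist_force: [-0.4, 0.7, -0.9]
width: 0.0938
finger_force: 0.0
```

Request:
{"method": "arm_command", "body": {"targets": [[0, 0, -0.2, 0], [0, 0, -0.2, 0], [0, 0, -0.4, 0], [0, 0, -0.4, 0], [0, 0, -0.46, 0], [0, 0, -0.49, 0], [0, 0, -0.49, 0], [0, 0, -0.49, 0]]}}

```text
time: 2.87
tool_pos: [0.6226, -0.1493, 0.0132]
ee_rot: [-3.137, -0.004, 1.876]
wrist_force: [-0.1, -0.1, 0.7]
width: 0.094
finger_force: 0.0
```

```bash
cat > path.py <<'E'
from h import *
o=robot.get_obs(); print(o['tool_pos'],o['ee_rot'],o['wrist_force'])
B=np.array([.586,.217]); hb=np.radians(85.2)
H=lambda a:np.array([np.cos(a),np.sin(a)])
m=np.array([.602,-.073]); a0=np.radians(107.5); R,d=.2,.066
s=0; tot=d+R*(a0-hb)
for s in list(np.arange(0,tot,.014))+[tot,tot+.05,tot+.1,tot+.15]:
    if s<d: c=m+s*H(a0);a=a0
    else:
        a=max(a0-(s-d)/R,hb); C=m+d*H(a0)-R*np.array([-np.sin(a0),np.cos(a0)])
        c=C+R*np.array([-np.sin(a),np.cos(a)])+max(s-tot,0)*H(hb)
    t=c-.051*H(a); r=c-B
    print('s%.3f tcp %.4f %.4f yaw %.1f'%(s,*t,np.degrees(a)),'bay x %.3f y %.3f'%(r@H(hb),r@H(hb+np.pi/2)))
E
python3 path.py
```

```text
[ 0.6226 -0.1493  0.0132] [-3.1366 -0.0036  1.8765] [-0.0927 -0.0862  0.6821]
s0.000 tcp 0.6173 -0.1216 yaw 107.5 bay x -0.288 y -0.040
s0.014 tcp 0.6131 -0.1083 yaw 107.5 bay x -0.275 y -0.035
s0.028 tcp 0.6089 -0.0949 yaw 107.5 bay x -0.262 y -0.030
s0.042 tcp 0.6047 -0.0816 yaw 107.5 bay x -0.249 y -0.024
s0.056 tcp 0.6005 -0.0682 yaw 107.5 bay x -0.236 y -0.019
s0.070 tcp 0.5953 -0.0552 yaw 106.4 bay x -0.223 y -0.014
s0.084 tcp 0.5884 -0.0425 yaw 102.3 bay x -0.210 y -0.009
s0.098 tcp 0.5824 -0.0294 yaw 98.3 bay x -0.196 y -0.005
s0.112 tcp 0.5773 -0.0158 yaw 94.3 bay x -0.182 y -0.003
s0.126 tcp 0.5732 -0.0020 yaw 90.3 bay x -0.169 y -0.001
s0.140 tcp 0.5700 0.0121 yaw 86.3 bay x -0.155 y -0.000
s0.144 tcp 0.5693 0.0160 yaw 85.2 bay x -0.151 y -0.000
s0.194 tcp 0.5735 0.0658 yaw 85.2 bay x -0.101 y -0.000
s0.244 tcp 0.5777 0.1157 yaw 85.2 bay x -0.051 y -0.000
s0.294 tcp 0.5819 0.1655 yaw 85.2 bay x -0.001 y -0.000
```

Request:
{"method": "arm_command", "body": {"targets": [[-0.008, 0.03, 0, 0], [-0.015, 0.056, 0, 0], [-0.019, 0.07, 0, 0], [-0.023, 0.084, 0, 0], [-0.027, 0.097, 0, 0], [-0.032, 0.11, 0, 0], [-0.036, 0.123, 0, 0], [-0.04, 0.136, 0, 0]]}}

```text
time: 3.53
tool_pos: [0.608, -0.0837, 0.0199]
ee_rot: [3.135, 0.008, 1.877]
wrist_force: [1.3, -6.7, 4.7]
width: 0.094
finger_force: 3.1
```

```bash
python3 - <<'E'
from h import *
o=robot.get_obs(); im=robot.snapshot('wrist'); cv2.imwrite('pics/w3.png',im[:,:,::-1])
print(o['tool_pos'],o['ee_rot'],o['wrist_force'])
E
```

```text
[ 0.608  -0.0837  0.0199] [3.1348 0.0079 1.8768] [ 1.2975 -6.6737  4.7196]
```

View pics/w3.png

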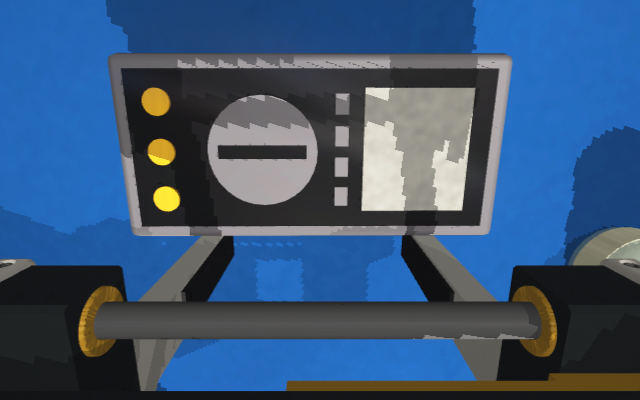

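The meter sits square against both fingers: its rear edge runs (133,235)–(492,235) and its front edge (110,55)–(512,56). Next I'll push on through the arc.

Request:
{"method": "arm_command", "body": {"targets": [[-0.005, 0.014, 0, 0], [-0.009, 0.028, 0, 0], [-0.013, 0.041, 0, 0], [-0.019, 0.054, 0, -0.009], [-0.026, 0.066, 0, -0.026], [-0.033, 0.079, 0, -0.043], [-0.039, 0.092, 0, -0.06], [-0.045, 0.105, 0, -0.077]]}}

```text
time: 4.25
tool_pos: [0.5846, -0.0312, 0.0188]
ee_rot: [3.136, 0.006, 1.714]
wrist_force: [2.1, -5.3, 4.7]
width: 0.0937
finger_force: 3.2
```

Request:
{"method": "arm_command", "body": {"targets": [[-0.005, 0.014, 0, -0.017], [-0.01, 0.027, 0, -0.034], [-0.014, 0.041, 0, -0.05], [-0.018, 0.055, 0, -0.067], [-0.022, 0.069, 0, -0.084], [-0.025, 0.083, 0, -0.1], [-0.026, 0.091, 0, -0.11], [-0.026, 0.091, 0, -0.11]]}}

```text
time: 4.92
tool_pos: [0.5703, 0.0159, 0.0177]
ee_rot: [3.138, 0.002, 1.485]
wrist_force: [-0.3, -4.4, 2.7]
width: 0.0941
finger_force: 1.9
```

```bash
python3 - <<'E'
from h import *
o=robot.get_obs(); im=robot.snapshot('wrist'); cv2.imwrite('pics/w4.png',im[:,:,::-1])
print(o['tool_pos'],o['ee_rot'],o['wrist_force'])
g=cv2.cvtColor(im,cv2.COLOR_RGB2HSV); m=((g[:,:,1]<90)&(g[:,:,2]>0)).astype(np.uint8); m[236:]=0
m=cv2.morphologyEx(m,cv2.MORPH_CLOSE,np.ones((9,9)))
c=max(cv2.findContours(m,0,2)[0],key=cv2.contourArea); q=cv2.approxPolyDP(c,12,True)[:,0]; print(q)
P=np.array([plane('wrist',p,.04,o) for p in q]); print(P)
import json;json.dump([o['tool_pos'].tolist(),o['ee_rot'].tolist()],open('o4.json','w'))
E
```

```text
[0.5703 0.0159 0.0177] [3.1383 0.0017 1.4851] [-0.2897 -4.393   2.6831]
[[107  56]
 [134 235]
 [492 231]
 [507  53]]
[[0.4883 0.1157]
 [0.4824 0.0349]
 [0.6553 0.0219]
 [0.6587 0.1023]]
```

View pics/w4.png

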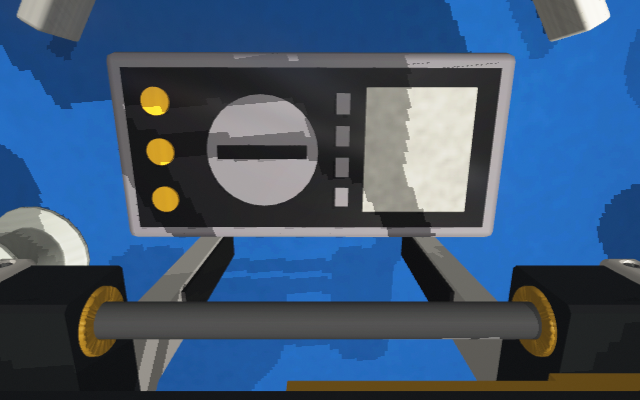

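The meter's midline is at column 311 and the guide tips' midline at about 309, so it is centred. I'll push straight in.

Request:
{"method": "arm_command", "body": {"targets": [[0.001, 0.017, 0, 0], [0.003, 0.035, 0, 0], [0.004, 0.052, 0, 0], [0.006, 0.07, 0, 0], [0.007, 0.087, 0, 0], [0.009, 0.105, 0, 0], [0.01, 0.122, 0, 0], [0.012, 0.14, 0, 0]]}}

```text
time: 5.63
tool_pos: [0.576, 0.0846, 0.0169]
ee_rot: [3.14, 0.003, 1.485]
wrist_force: [-0.4, -5.6, 4.6]
width: 0.0941
finger_force: 3.2
```

Request:
{"method": "arm_command", "body": {"targets": [[0.001, 0.014, 0, 0], [0.002, 0.028, 0, 0], [0.003, 0.042, 0, 0], [0.004, 0.056, 0, 0], [0.006, 0.07, 0, 0], [0.007, 0.084, 0, 0], [0.008, 0.097, 0, 0], [0.009, 0.11, 0, 0]]}}

```text
time: 6.3
tool_pos: [0.5803, 0.1398, 0.0166]
ee_rot: [3.141, 0.003, 1.485]
wrist_force: [-0.5, -5.8, 4.0]
width: 0.0941
finger_force: 3.2
```

```bash
python3 - <<'E'
from h import *
o=robot.get_obs(); cv2.imwrite('pics/w5.png',robot.snapshot('wrist')[:,:,::-1])
print(o['tool_pos'],o['ee_rot'],o['wrist_force'])
E
```

```text
[0.5803 0.1398 0.0166] [3.1407 0.0028 1.4852] [-0.4539 -5.807   3.9925]
```

View pics/w5.png

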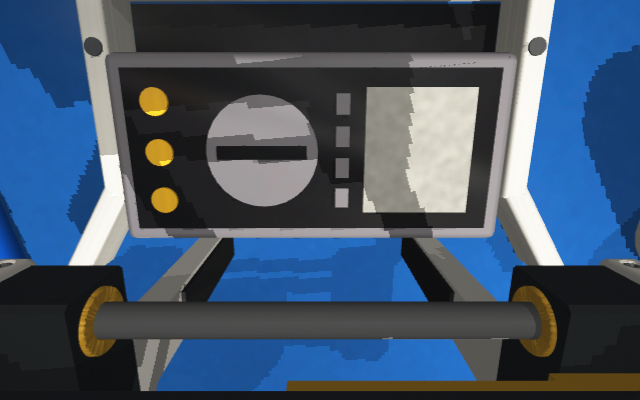

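The meter is between the side walls with even gaps. About 27 mm is left.

Request:
{"method": "arm_command", "body": {"targets": [[0.001, 0.008, 0, 0], [0.001, 0.016, 0, 0], [0.002, 0.024, 0, 0], [0.003, 0.032, 0, 0], [0.003, 0.038, 0, 0], [0.004, 0.044, 0, 0], [0.004, 0.048, 0, 0], [0.004, 0.051, 0, 0]]}}

```text
time: 7.02
tool_pos: [0.582, 0.1656, 0.0159]
ee_rot: [3.141, 0.002, 1.485]
wrist_force: [-0.6, -6.4, 4.6]
width: 0.0941
finger_force: 2.9
```

Request:
{"method": "arm_command", "body": {"targets": [[0, 0.002, 0, 0], [0, 0.003, 0, 0], [0, 0.003, 0, 0]]}}

```text
time: 7.27
tool_pos: [0.582, 0.1672, 0.0159]
ee_rot: [3.141, 0.002, 1.485]
wrist_force: [0.3, -4.3, 4.4]
width: 0.0939
finger_force: 2.7
```

```bash
python3 - <<'E'
from h import *
o=robot.get_obs(); a=robot.snapshot('wrist'); b=robot.snapshot('side')
cv2.imwrite('pics/w6.png',a[:,:,::-1]);cv2.imwrite('pics/s6.png',b[:,:,::-1])
v=np.hstack([a[:,80:560],cv2.resize(b[220:380,170:362],(480,400))]);cv2.imwrite('pics/m6.png',cv2.resize(v,(800,333))[:,:,::-1])
print(o['tool_pos'],o['ee_rot'],o['wrist_force'])
E
```

```text
[0.582  0.1672 0.0159] [3.1414 0.0015 1.4851] [ 0.3207 -4.2782  4.4369]
```

View pics/m6.png

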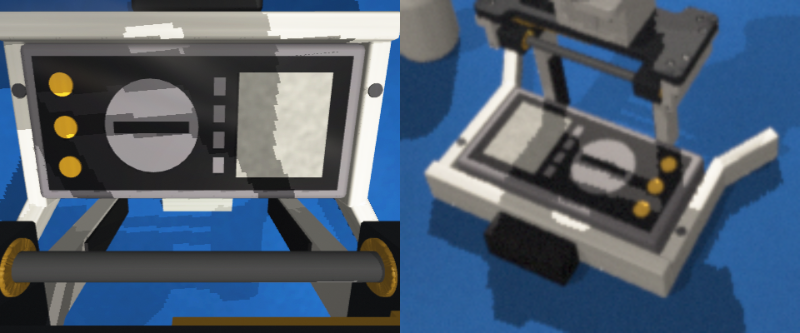

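The meter is in the pocket and the catch shows behind it, but the force (about 4 N) is still only sliding force. I'll press on gently until it meets the back wall.

Request:
{"method": "arm_command", "body": {"targets": [[0, 0.002, 0, 0], [0, 0.003, 0, 0], [0, 0.004, 0, 0], [0, 0.004, 0, 0]]}}

```text
time: 7.7
tool_pos: [0.5821, 0.169, 0.0159]
ee_rot: [3.141, 0.002, 1.485]
wrist_force: [-0.5, -5.0, 4.9]
width: 0.0939
finger_force: 2.8
```

Request:
{"method": "arm_command", "body": {"targets": [[0, 0.001, 0, 0], [0, 0.002, 0, 0], [0, 0.003, 0, 0], [0, 0.003, 0, 0]]}}

```text
time: 8.03
tool_pos: [0.5821, 0.1693, 0.0159]
ee_rot: [3.141, 0.004, 1.485]
wrist_force: [-0.9, -8.8, 4.6]
width: 0.094
finger_force: 4.2
```

Request:
{"method": "arm_command", "body": {"targets": [[0, 0.002, 0, 0], [0, 0.004, 0, 0], [0, 0.004, 0, 0]]}}

```text
time: 8.28
tool_pos: [0.5821, 0.1693, 0.0159]
ee_rot: [3.141, 0.008, 1.485]
wrist_force: [-1.1, -12.8, 6.7]
width: 0.0941
finger_force: 6.4
```

It stalls with rising force, so the meter is against the back wall. Backing off and then raising the arm.

Request:
{"method": "arm_command", "body": {"targets": [[-0.002, -0.02, 0, 0], [-0.005, -0.06, 0, 0], [-0.01, -0.12, 0, 0], [-0.01, -0.12, 0, 0], [-0.01, -0.12, 0.08, 0], [-0.01, -0.12, 0.16, 0], [-0.01, -0.12, 0.24, 0], [-0.01, -0.12, 0.24, 0]]}}

```text
time: 8.95
tool_pos: [0.5815, 0.1156, 0.1453]
ee_rot: [3.126, -0.006, 1.486]
wrist_force: [1.0, 0.6, 2.2]
width: 0.0936
finger_force: 0.0
```

```bash
python3 - <<'E'
from h import *
o=robot.get_obs(); a=robot.snapshot('wrist'); b=robot.snapshot('side')
v=np.hstack([a[:,80:560],cv2.resize(b[220:380,170:362],(480,400))]);cv2.imwrite('pics/m7.png',cv2.resize(v,(800,333))[:,:,::-1])
print(o['tool_pos'],o['wrist_force'])
E
```

```text
[0.5815 0.1156 0.1453] [1.0459 0.594  2.1526]
```

View pics/m7.png

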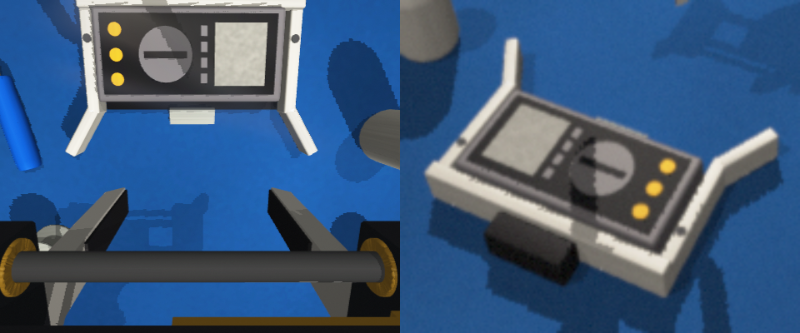

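The meter is square and home in the pocket. The catch ridge stands clear behind it at about (192,116), and nothing touches the meter.

```bash
python3 -c "
from bench import robot
print(robot.close_job())"
```

```text
the job is handed in; nothing more can be done
None
```

The meter is fully home in the charging bay, and in the last views the catch is up behind it and the arm is clear; I handed the job in, but it returned no verdict.

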